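# Run a parts case over the dock's sill and under its clips

## Task

First take the red thread spool out of the dock's entrance and stand it upright on the round cork mat. Then raise the handle end of the blue parts case, rest that leading edge on the dock's roller sill, short of the brass clips, with the rear edge still on the counter, and let go; then push the case from behind over the sill and under both clips until it drops level behind the sill, fully home, with the clips snapped down behind its step. Never lift the rear of the case more than a few centimetres, and leave the black spool, the nail jar and the wax tin where they stand.

Things in the scene. Friction and masses are not known exactly. Their poses are not given: they have to be found in the camera images.
- case_handle (a point): centre of the black handle bar of the blue parts case (about 0.7 kg): round bar, 8 mm thick, along the case's y axis, 52 mm long between its posts, 24 mm above the lid, 68 mm above the underside, 47 mm ahead (+x) of the case's middle; axes as the case. Gripped lightly (about 10 N) fore and aft, the case pivots about the bar: raising it lifts the leading end, the rear edge stays down
- case_front (a point): middle of the lower leading edge of the case (60 mm ahead of its middle, at the underside); axes: x towards the leading end, y to its left, z up. The case is 120 mm long (x) and 92 mm wide (y), and stepped: its front 27 mm is 44 mm high, the 93 mm behind that a ledge 30 mm high. It balances about 6 mm ahead of its middle
- case_tail (a point): middle of the lower rear edge of the case body (60 mm behind its middle, at the underside); axes as the case
- dock: grey metal dock fixed to the counter, origin on the counter at its middle; +x is the way the case enters, y left, z up. Deck 5 mm high; side rails 100 mm apart, 44 mm high, from x = -76 to +72 mm, flared out at the mouth to x = -102, y = +-65 mm; back stop face at x = +66 mm; hinge posts behind it to x = 89 mm, 40 mm high. Case home: its middle at x = -1 to +6 mm, on the deck
- sill_top (a point): middle of the top of the raised sill across the dock's mouth: a free-turning steel roller, 14 mm thick, its top 14 mm above the counter, its axis at x = -68 mm in the dock (it spans x = -75 to -61 mm); axes as the dock. The counter in front of it is bare, the deck behind it 5 mm high
- clip_left (a joint): angle of the left brass clip (rad): 0 = down, grows as it is pushed up; sprung down with about 1.3 N. A bent 6 mm wire at y = +38 mm in the dock, hinged behind the back stop at x = +80 mm, 34 mm up; its arm is 67 mm high, its V tip at x = +22 mm hangs to 41 mm above the counter, its short lead-in rises to 56 mm at x = +6 mm
- clip_right (a joint): the same for the right clip, at y = -38 mm. Once the case has tipped forward over the sill, its front top edge rides both clips up (about 0.15 rad), they slide on its high front part (49 mm up when home) and snap down behind the step just before the case is home
- spool_red_mid (a point): centre of a red thread spool, standing in the dock's entrance: 40 mm across its flanges, 60 mm high, this point half-way up; z along its axis. Loose, light
- mat_top (a point): centre of the top of a round cork mat, 80 mm across, 3 mm high, fixed to the counter
- spool_black: black thread spool standing beside the dock, 40 mm across, 60 mm high; origin at the middle of its underside. Bystander
- jar_nails: small lidded glass jar standing on the other side of the dock, 60 mm across, 64 mm high; origin at the middle of its underside. Bystander
- wax_tin: round yellow tin, 62 mm across, 25 mm high, on the counter near the mat; origin at the middle of its underside. Bystander
- case_bumper (a point): axle middle of the free-turning black rubber roller bumper across the rear of the case, the place to push: 14 mm thick, 80 mm wide, its axle 60 mm behind the case's middle and 27 mm above the underside; it stands out 7 mm behind the rear face. It turns, so the rear can rise and sink along an upright pusher whose tip is below the axle; a push above the axle forces it down

How it is judged:
By the outcome, as a careful person would: the job done as asked, in the order asked, and still so for the second after the job is handed in, with the robot touching nothing.
It also fails if it takes over 70 s, if anything falls off the work surface, if the arm or the gripper's body presses on something with over 40 N, if the wrist force passes 120 N, or if a joint passes its speed limit or range.

## Robot

A 6-joint arm with a two-finger parallel gripper is mounted at the origin on a cart in front of the work surface, level with it; the furniture and walls round the work are solid. World frame = base frame: x ahead of the robot, y to its left, z up, the work surface at z = 0. Lengths are in mm, angles in rad, forces in N, time in s.
With the tool pointing down it reaches from about 375 to 750 mm from the base axis. Payload 9 kg.
Tool frame: the origin (TCP) lies on the centre line of the jaws, within the pads' length; the fingertips stand 8 mm ahead of it and the grasp point (between the pads) lies 11 mm behind it; z points along the fingers, y is the direction in which the jaws open and shut (so a half turn about z gives the same grasp; the last joint's range is limited). The gripper opens to 85 mm and grips with 20 to 120 N. Pads are 22 mm wide; open, the fingers measure 114 mm over their backs; the gripper's body (76 mm by 85 mm) begins 54 mm behind the grasp point. The pads swing forward as they close: fully open they stand 13 mm farther back than shut.
Start: joints at [-1.415, 0.104, 0.097, 1.564, 0, 1.353], TCP at [219.105, -558.595, 239.331] pointing down, gripper open.
Joint ranges: [-2.99, 2.99], [-0.84, 1.86], [-1.1, 1.16], [-1.84, 2.11], [-1.51, 1.56], [-3.14, 3.14]. Speed limits (rad/s): [2.22, 2.22, 2.57, 3.14, 3.14, 3.14].

## Interface

Orientations are given as a 3x3 rotation matrix whose columns are the frame's x, y, z axes.
In Python, from plant import robot gives the robot as it stands. Calls block until the motion is done:
- robot.goto(position, orientation): joint-space move of the TCP to a pose.
- robot.move_linear(position, frame=None, v=150): straight line of the TCP; frame=None keeps the orientation; v is the mean speed in mm/s.
- robot.goto_joints(angles): joint-space move.
- robot.ungrasp() and robot.grasp(): open the fingers fully, or close them until they stop; the grip force is fixed at half the most.
- robot.hold(seconds).
- robot.solve_ik(position, orientation): joint angles nearest the present ones, or None.
- robot.grab_frame(name): name is "scene" or "top" or "wrist"; returns the picture (400x640x3 uint8, red, green, blue); there is no depth.
- robot.camera_params(name): a dict with "fx", "fy", "cx", "cy" (pixels), "distortion" ([k1, k2, p1, p2, k3] as OpenCV has them; the pictures are not rectified), "extrinsics" (4x4, takes a point from camera to world coordinates). Camera axes: x right, y down, z forward; pixel columns grow to the right and rows downward; lengths in mm; the calibration is good to about 2 mm. A picture is of the moment at which its call begins: read the wrist's pose just before it. camera_params takes no time and is no camera call; for the wrist camera it gives the pose at the moment of the call.
A pose or a line that the arm cannot do raises robot.PlanningError and nothing moves.
- robot.sign_off(): hands the job in, once; it reports no verdict.
Trained networks look in the newest picture that a camera, given by its name, has taken for a name from the list of things; names that differ only in an ending like _2 or _b are one class to them, and where a whole thing is asked for, a point or a joint stands for the part that bears it (a point fixed in the world has none). Each returns a list of dicts, best first, with "score" (0 to 1); they miss things now and then, are a little off and sometimes report something else, mostly with a low value. They report only what shows in the picture. A call takes as long as a camera call.
- robot.look_for(camera, thing): "uv" ([column, row] in pixels, amid what is visible of it).
- robot.outline_of(camera, thing): "pixels" (400x640 bool, what is visible of it) and "uv" ([column, row] in pixels, amid what is visible of it).
- robot.landmark_of(camera, thing): "uv" ([column, row] in pixels: a listed point, or the origin of a listed thing).
Readings, each from a call of its own:
- robot.get_time_s(): time.
- robot.get_joint_positions(): joint angles.
- robot.get_joint_vel(): joint speeds.
- robot.get_joint_efforts(): joint torques, N m.
- robot.get_position(): TCP position.
- robot.get_tool_rot(): TCP orientation.
- robot.get_wrist_force(): force on the tool from outside, world axes, zero at the start.
- robot.get_torque(): the same for the moment, N m.
- robot.get_finger_gap(): opening from 0.0 (shut) to 1.0 (fully open).
Only numpy, scipy, OpenCV 4.12 (cv2) and the standard library are available. Lean on these libraries where they do the work, as an engineer would, in place of code of your own. Each camera call takes 0.05 s, during which the arm holds its last target. There are 200 camera calls.

## Working session

There is one attempt and no reset: what is moved stays moved. The work goes in short steps, each a Python script; the robot and the scene stay as the last script left them, time stands still between calls to the robot, and variables do not carry over. Pictures are saved under pics/ and viewed, about 8 in all and at most 12, crops included, and the job is handed in when it is done.

```bash
ls; mkdir -p pics
cat > h.py <<'E'
import numpy as np, cv2
from plant import robot
def ray(cam,uv,P=None):
    P=P or robot.camera_params(cam)
    K=np.array([[P['fx'],0,P['cx']],[0,P['fy'],P['cy']],[0,0,1]])
    n=cv2.undistortPoints(np.array([[uv]],float),K,np.array(P['distortion'],float))[0,0]
    T=np.array(P['extrinsics']); d=T[:3,:3]@np.array([n[0],n[1],1]); return T[:3,3],d/np.linalg.norm(d)
def onz(cam,uv,z):
    o,d=ray(cam,uv); return o+d*(z-o[2])/d[2]
def tri(obs):
    A=np.zeros((3,3));b=np.zeros(3)
    for c,uv in obs:
        o,d=ray(c,uv);M=np.eye(3)-np.outer(d,d);A+=M;b+=M@o
    return np.linalg.solve(A,b)
def snap(cam,name):
    im=robot.grab_frame(cam); cv2.imwrite('pics/'+name+'.png',im[:,:,::-1]); return im
def down(yaw): # jaw (y) axis at angle yaw in world, z down
    y=np.array([np.cos(yaw),np.sin(yaw),0]);z=np.array([0,0,-1.]);return np.column_stack([np.cross(y,z),y,z])
E
python3 - <<'E'
from h import *
a=snap('scene','s0');b=snap('top','t0')
cv2.imwrite('pics/a.png',np.vstack([a,b])[:,:,::-1][::1])
Z=dict(case_handle=68,case_front=0,case_tail=0,dock=0,sill_top=14,spool_red_mid=30,mat_top=3,spool_black=0,jar_nails=0,wax_tin=0,case_bumper=27)
for n,z in Z.items():
    o=[]
    for c in('scene','top'):
        r=robot.landmark_of(c,n)
        if r: o.append((c,r[0]['uv'])); print(n,c,np.round(r[0]['uv']),round(r[0]['score'],2),np.round(onz(c,r[0]['uv'],z)))
    if len(o)==2: print('   tri',np.round(tri(o)))
for c in('scene','top'):print(c,np.round(robot.camera_params(c)['extrinsics'],2).tolist())
print(robot.get_time_s())
E
```

```text
pics
case_handle scene [336. 214.] 0.66 [ 517. -144.   68.]
case_handle top [328. 204.] 0.87 [ 526. -147.   68.]
   tri [ 524. -144.   65.]
case_front scene [334. 229.] 0.58 [ 545. -119.    0.]
case_front top [275. 215.] 0.7 [504.  -6.   0.]
   tri [533. -57.  -8.]
case_tail scene [361. 250.] 0.88 [ 483. -244.    0.]
case_tail top [362. 220.] 0.58 [ 485. -239.    0.]
   tri [ 486. -241.   -3.]
dock scene [272. 217.] 0.59 [512.  86.   0.]
dock top [231. 211.] 0.69 [515. 112.   0.]
   tri [521. 106.  -9.]
sill_top scene [285. 218.] 0.98 [507.  32.  14.]
sill_top top [260. 215.] 0.81 [502.  31.  14.]
   tri [503.  30.  16.]
spool_red_mid scene [291. 217.] 0.56 [494.  -2.  30.]
spool_red_mid top [274. 216.] 0.57 [498.  -7.  30.]
   tri [497.  -4.  29.]
mat_top top [380. 160.] 0.71 [ 647. -290.    3.]
spool_black scene [260. 234.] 0.69 [412.  51.   0.]
spool_black top [254. 257.] 0.66 [392.  50.   0.]
   tri [396.  44.  11.]
jar_nails scene [300. 203.] 0.57 [630.  67.   0.]
jar_nails top [246. 174.] 0.72 [616.  73.   0.]
   tri [619.  66.   5.]
wax_tin scene [436. 240.] 0.79 [ 634. -400.    0.]
wax_tin top [417. 164.] 0.55 [ 637. -392.    0.]
   tri [ 639. -396.   -5.]
case_bumper scene [364. 245.] 0.81 [ 473. -259.   27.]
case_bumper top [366. 218.] 0.86 [ 491. -246.   27.]
   tri [ 492. -248.   14.]
scene [[0.54, -0.38, 0.75, -462.7], [-0.84, -0.22, 0.5, -762.96], [-0.03, -0.9, -0.44, 684.42], [0.0, 0.0, 0.0, 1.0]]
top [[-0.01, -1.0, 0.08, 465.95], [-1.0, 0.01, -0.0, -115.41], [0.0, -0.08, -1.0, 1032.41], [0.0, 0.0, 0.0, 1.0]]
1.2
```

View pics/t0.png

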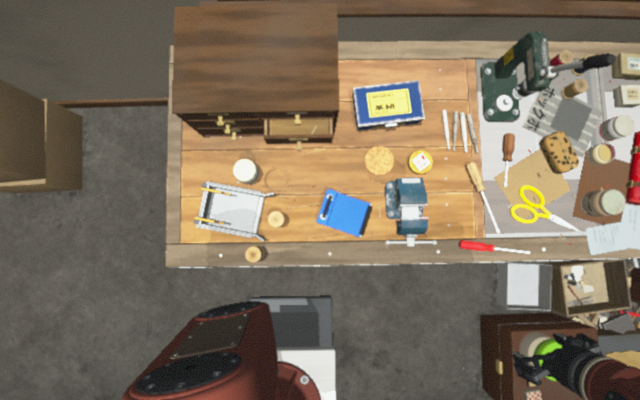

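View pics/s0.png

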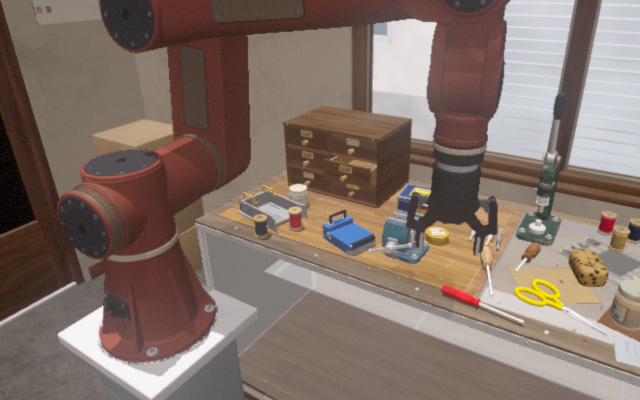

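The top view shows the dock (235,210), red spool (277,218), black spool (253,254), jar (245,170), case (343,212), mat (379,160), tin (420,160) and a vise at (408,205) behind the case. The scene view agrees. Next I'll look from close up with the wrist camera.

```bash
cat > look.py <<'E'
from h import *
def survey(pos,yaw,tag,names):
    robot.goto(pos,down(yaw)); P=robot.camera_params('wrist'); im=snap('wrist',tag)
    Z=dict(case_handle=68,case_front=0,case_tail=0,dock=0,sill_top=14,spool_red_mid=30,mat_top=3,spool_black=0,jar_nails=0,wax_tin=0,case_bumper=27)
    for n in names:
        r=robot.landmark_of('wrist',n)
        for q in r[:2]: print(tag,n,np.round(q['uv']),round(q['score'],2),np.round(onz('wrist',q['uv'],Z[n]),1))
    print(np.round(P['extrinsics'],2).tolist(),robot.get_time_s())
    return im
E
python3 - <<'E'
from look import *
a=survey([480,-170,330],np.pi/2,'w1',['case_handle','case_front','case_tail','case_bumper','mat_top','wax_tin','spool_red_mid'])
b=survey([490,20,330],np.pi/2,'w2',['dock','sill_top','spool_red_mid','spool_black','jar_nails','case_handle','case_front'])
cv2.imwrite('pics/w12.png',cv2.resize(np.vstack([a,b])[:,:,::-1],(480,600)))
E
```

```text
w1 case_handle [343. 197.] 0.9 [ 520.4 -145.6   68. ]
w1 case_tail [272. 162.] 0.69 [ 486.1 -244.9   -0. ]
w1 case_bumper [270. 166.] 0.73 [ 487.2 -242.7   27. ]
w1 case_bumper [250. 264.] 0.36 [ 635.8 -279.7   27. ]
w1 mat_top [507. 185.] 0.73 [519.8 100.6   3. ]
w1 mat_top [250. 262.] 0.59 [ 644.5 -286.6    3. ]
w1 wax_tin [181. 256.] 0.65 [ 635.7 -395.7    0. ]
w1 spool_red_mid [439. 172.] 0.59 [496. -11.  30.]
[[0.0, 0.96, 0.27, 409.6], [1.0, -0.0, -0.0, -170.89], [-0.0, 0.27, -0.96, 464.76], [0.0, 0.0, 0.0, 1.0]] 3.3417
w2 dock [380. 179.] 0.86 [522.5 102.    0. ]
w2 sill_top [338. 170.] 0.76 [506.6  40.4  14. ]
w2 spool_red_mid [298. 158.] 0.85 [486.9 -14.8  30. ]
w2 spool_black [339.  96.] 0.88 [405.8  41.3   0. ]
w2 case_handle [192. 190.] 0.97 [ 521.5 -148.    68. ]
w2 case_front [223. 185.] 0.56 [ 530.6 -129.6    0. ]
[[0.0, 0.96, 0.27, 419.79], [1.0, 0.0, -0.0, 19.09], [-0.0, 0.27, -0.96, 464.92], [0.0, 0.0, 0.0, 1.0]] 4.525
```

View pics/w12.png

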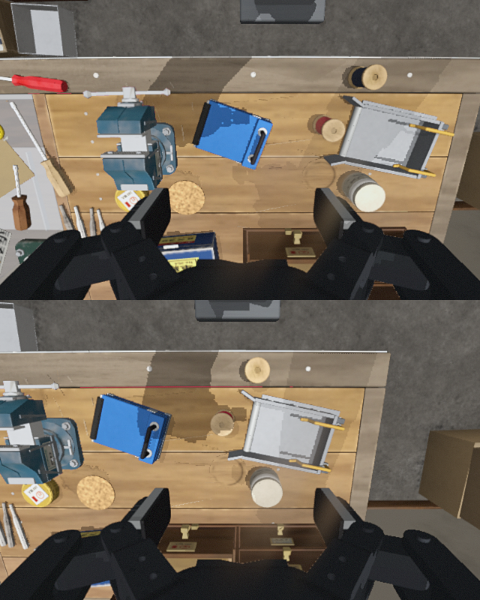

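The wrist views show the spool (436,171 in w1), the dock to its right with both clips, and the case with its handle towards the dock. The positions agree across the three cameras to about 8 mm, which is close enough for the spool grasp.

Run:
```python
from look import *
R=down(np.radians(77))
robot.goto([493,-11,140],R); robot.move_linear([493,-11,30],v=120)
robot.grasp(); print('gap',robot.get_finger_gap())
robot.move_linear([493,-11,170],v=200)
robot.goto([645,-288,170],R); robot.move_linear([645,-288,35],v=120); print(robot.get_wrist_force())
robot.ungrasp(); robot.move_linear([645,-288,170],v=200)
b=survey([420,60,230],np.pi/2,'w3',['dock','sill_top','spool_black'])
a=survey([445,-170,230],np.pi/2,'w4',['case_handle','case_front','case_tail','case_bumper','mat_top','wax_tin','spool_red_mid'])
t=snap('top','t1')
for n in('spool_red_mid','mat_top'): print(n,[(np.round(q['uv']),round(q['score'],2)) for q in robot.landmark_of('top',n)[:2]])
cv2.imwrite('pics/w34.png',cv2.resize(np.vstack([a[:340],b[:340]])[:,:,::-1],(560,600)))
```

```text
gap 0.4535390441135609
[ 0.31501087 -0.74401702  0.11060766]
w3 dock [356. 251.] 0.65 [521.6 100.5   0. ]
w3 sill_top [ 67. 337.] 0.68 [ 637.7 -276.6   14. ]
w3 sill_top [306. 246.] 0.62 [507.4  38.7  14. ]
w3 spool_black [307. 156.] 0.87 [404.1  41.7   0. ]
[[0.0, 0.96, 0.27, 350.15], [1.0, -0.0, -0.0, 59.1], [-0.0, 0.27, -0.96, 364.9], [0.0, 0.0, 0.0, 1.0]] 13.3
w4 case_handle [349. 258.] 0.95 [ 521.6 -142.5   68. ]
w4 case_front [542. 235.] 0.29 [524.3  99.1   0. ]
w4 case_tail [258. 206.] 0.92 [ 488.7 -245.7    0. ]
w4 case_bumper [255. 213.] 0.83 [ 487.8 -244.1   27. ]
w4 mat_top [232. 323.] 0.58 [ 648.4 -289.     3. ]
w4 spool_red_mid [226. 337.] 0.78 [ 648.  -290.1   30. ]
[[0.0, 0.96, 0.27, 374.72], [1.0, -0.0, -0.0, -169.78], [-0.0, 0.27, -0.96, 365.01], [0.0, 0.0, 0.0, 1.0]] 14.625
spool_red_mid [(array([380., 156.]), 0.8)]
mat_top [(array([376., 160.]), 0.62)]
```

View pics/w34.png

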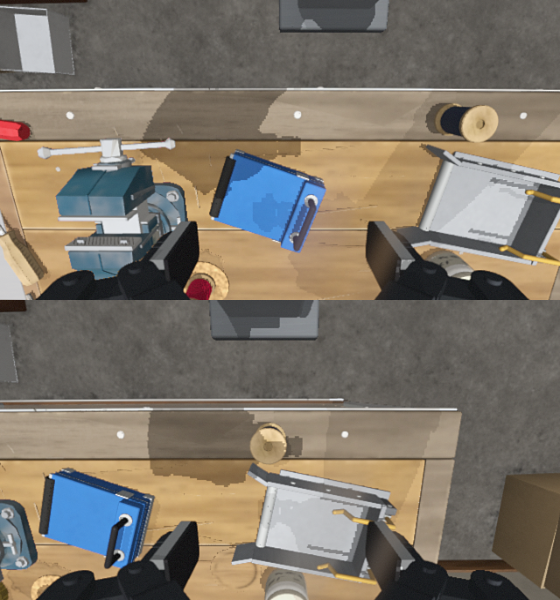

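The red spool stands on the mat, and the dock and case are in clear view. Next I'll get the yaw of the dock and the case from straight edges; unprojected directions don't depend on height.

Run:
```python
from h import *
def go(fn,pos0,box):
    im=cv2.imread('pics/%s.png'%fn,0); P=robot.camera_params('wrist')
    E=np.array(P['extrinsics']); E[:3,3]=pos0; P['extrinsics']=E
    for l in cv2.createLineSegmentDetector().detect(im)[0][:,0]:
        if np.hypot(l[2]-l[0],l[3]-l[1])<38: continue
        if not(box[0]<min(l[0],l[2]) and max(l[0],l[2])<box[1] and box[2]<min(l[1],l[3]) and max(l[1],l[3])<box[3]): continue
        p=[]
        for uv in(l[:2],l[2:]):
            o,d=ray('w',uv,P); p.append([(o+d*(z-o[2])/d[2])[:2] for z in(0,44)])
        v=p[1][0]-p[0][0]; print(fn,np.round(l),'yaw %.1f'%(np.degrees(np.arctan2(v[1],v[0]))%180),'z0',np.round((p[0][0]+p[1][0])/2),'z44',np.round((p[0][1]+p[1][1])/2))
go('w3',[350.15,59.1,364.9],(260,460,170,330)); go('w4',[374.72,-169.78,365.01],(230,390,160,300))
```

```text
w3 [442. 232. 303. 205.] yaw 78.2 z0 [479. 120.] z44 [464. 113.]
w3 [367. 222. 434. 236.] yaw 77.7 z0 [493. 153.] z44 [475. 142.]
w3 [379. 310. 286. 293.] yaw 78.0 z0 [592.  73.] z44 [563.  71.]
w3 [303. 278. 400. 296.] yaw 78.2 z0 [572.  96.] z44 [545.  92.]
w3 [321. 198. 424. 219.] yaw 78.3 z0 [466. 119.] z44 [452. 111.]
w3 [307. 212. 293. 277.] yaw 167.4 z0 [514.  31.] z44 [494.  34.]
w3 [427. 318. 385. 310.] yaw 77.1 z0 [612. 169.] z44 [580. 156.]
w3 [446. 218. 322. 193.] yaw 78.1 z0 [463. 132.] z44 [449. 123.]
w3 [305. 301. 344. 308.] yaw 77.8 z0 [597.  62.] z44 [567.  62.]
w3 [337. 178. 438. 178.] yaw 90.0 z0 [429. 134.] z44 [419. 125.]
w3 [427. 251. 458. 293.] yaw 37.4 z0 [550. 210.] z44 [526. 192.]
w3 [402. 296. 415. 255.] yaw 168.2 z0 [556. 167.] z44 [531. 154.]
w3 [317. 214. 304. 276.] yaw 168.0 z0 [515.  44.] z44 [495.  46.]
w3 [378. 202. 431. 212.] yaw 78.4 z0 [465. 156.] z44 [451. 144.]
w3 [348. 309. 428. 322.] yaw 78.8 z0 [614. 146.] z44 [582. 135.]
w3 [321. 190. 367. 199.] yaw 77.8 z0 [449.  84.] z44 [437.  81.]
w3 [305. 257. 314. 213.] yaw 167.9 z0 [501.  43.] z44 [482.  45.]
w4 [238. 242. 258. 178.] yaw 160.1 z0 [ 494. -259.] z44 [ 480. -249.]
w4 [307. 182. 359. 199.] yaw 71.2 z0 [ 469. -157.] z44 [ 458. -159.]
w4 [270. 182. 249. 246.] yaw 160.2 z0 [ 498. -246.] z44 [ 483. -237.]
w4 [338. 198. 269. 175.] yaw 70.7 z0 [ 465. -192.] z44 [ 454. -189.]
w4 [349. 208. 321. 277.] yaw 160.4 z0 [ 536. -155.] z44 [ 517. -157.]
w4 [320. 271. 346. 205.] yaw 160.1 z0 [ 530. -158.] z44 [ 511. -159.]
w4 [361. 236. 341. 285.] yaw 160.7 z0 [ 560. -134.] z44 [ 537. -139.]
```

```bash
cat > case.py <<'E'
from h import *
DY=np.radians(78.1); D=np.array([518.6,105.7,0])
def dock(x,y,z=0): return D+np.array([np.cos(DY)*x-np.sin(DY)*y,np.sin(DY)*x+np.cos(DY)*y,z])
def pose(T,yaw,th,d=9.):
    c,s=np.cos(yaw),np.sin(yaw); Rz=np.array([[c,-s,0],[s,c,0],[0,0,1]])
    Ry=np.array([[np.cos(th),0,-np.sin(th)],[0,1,0],[np.sin(th),0,np.cos(th)]])
    R=Rz@Ry; tool=np.column_stack([R[:,1],R[:,0],-R[:,2]])
    return np.asarray(T,float)+R@np.array([107,0,68-d]),tool
T0=np.array([486.3,-244.9,0]);Y0=np.radians(70.5)
def st(tag): print(tag,'F',np.round(robot.get_wrist_force(),1),'M',np.round(robot.get_torque(),2),'gap',round(robot.get_finger_gap(),3),'t',round(robot.get_time_s(),1))
E
python3 - <<'E'
from case import *
p,R=pose(T0,Y0,0)
robot.goto(p+[0,0,90],R); robot.move_linear(p,v=120); st('down')
robot.grasp(); st('grasp')
for th in(3,6,9,11):
    q,Q=pose(T0,Y0,np.radians(th)); robot.move_linear(q,Q,v=40); st(th)
T1=dock(-120,0)-np.array([np.cos(DY),np.sin(DY),0])*119   # front still before the sill
for f in(.35,.7,1):
    q,Q=pose(T0+f*(T1-T0),Y0+f*(DY-Y0),np.radians(11)); robot.move_linear(q,Q,v=70); st(f)
snap('scene','s1')
for n in('case_tail','case_bumper','case_handle'):
  for c in ('scene','top'):
    if c=='top' and n=='case_tail': snap('top','t2')
    r=robot.landmark_of(c,n)
    if r: print(n,c,np.round(r[0]['uv']),round(r[0]['score'],2),np.round(onz(c,r[0]['uv'],{'case_tail':0,'case_bumper':27,'case_handle':88}[n])))
print('exp T',T1,'handle',q)
cv2.imwrite('pics/s1c.png',cv2.resize(cv2.imread('pics/s1.png')[130:290,180:440],None,fx=3,fy=3))
E
```

```text
down F [-0.4 -1.  -0.4] M [ 0.01  0.02 -0.03] gap 1.006 t 16.2
grasp F [0.4 1.5 1.6] M [ 0.35  0.   -0.04] gap 0.071 t 16.9
3 F [ 0.4  1.1 -4.3] M [ 0.17 -0.21  0.01] gap 0.067 t 17.2
6 F [ 0.7  0.5 -5.3] M [-0.13  0.03  0.03] gap 0.069 t 17.5
9 F [ 0.5  0.7 -4.3] M [-0.12  0.08 -0.  ] gap 0.065 t 17.8
11 F [ 0.3  2.3 -4.7] M [0.06 0.03 0.01] gap 0.067 t 18.1
0.35 F [-0.6  3.8 -2.8] M [0.47 0.03 0.02] gap 0.066 t 18.9
0.7 F [ 0.2  3.8 -3. ] M [0.42 0.08 0.01] gap 0.065 t 19.6
1 F [ 0.5  3.1 -2.5] M [0.51 0.14 0.05] gap 0.065 t 20.3
case_tail scene [321. 244.] 0.79 [ 454. -132.    0.]
case_bumper scene [324. 235.] 0.85 [ 463. -137.   27.]
case_bumper top [258. 218.] 0.66 [495.  36.  27.]
case_handle scene [301. 202.] 0.76 [496. -40.  88.]
exp T [ 469.31719969 -128.16364744    0.        ] handle [488.6542813  -36.40261907  78.33256633]
```

View pics/s1c.png

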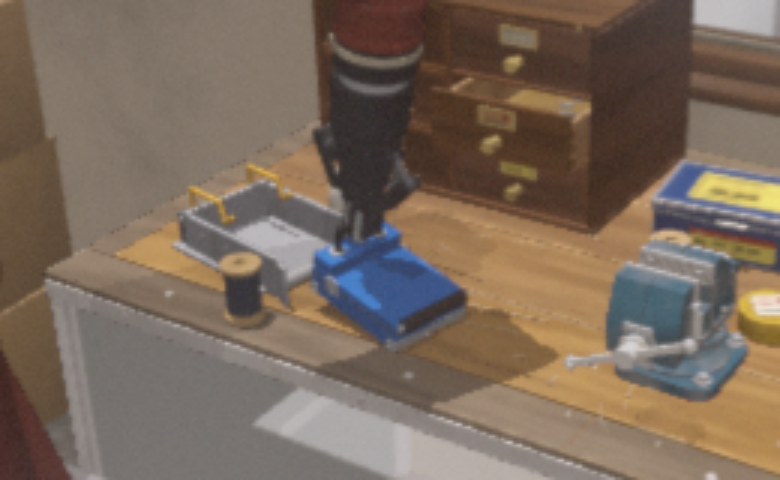

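The case hangs nose-up with its rear on the counter, aimed at the mouth. I'll carry on over the sill, lower it and release.

Run:
```python
from case import *
u=np.array([np.cos(DY),np.sin(DY),0])
for x,th in((-85,11),(-56,11),(-56,9),(-56,7.6)):
    q,Q=pose(dock(x,0)-u*119,DY,np.radians(th)); robot.move_linear(q,Q,v=50); st((x,th))
robot.ungrasp(); st('open')
q2=q+np.array([0,0,110]); robot.move_linear(q2,Q,v=150)
robot.goto(dock(-190,0,230)-[70,0,0],down(np.pi/2)); 
a=snap('wrist','w5')
for n,z in(('case_tail',0),('case_bumper',27),('case_handle',82),('sill_top',14),('case_front',15)):
    r=robot.landmark_of('wrist',n)
    for k in r[:1]:
        w=onz('wrist',k['uv'],z); d=w-D; print(n,np.round(k['uv']),round(k['score'],2),np.round(w),'dock',np.round([d[0]*u[0]+d[1]*u[1],-d[0]*u[1]+d[1]*u[0]]))
s=snap('scene','s2'); st('')
im=np.vstack([cv2.resize(a[100:380,60:620],(700,350)),cv2.resize(s[170:260,190:390],(540,243))[:, :].copy() if 0 else cv2.copyMakeBorder(cv2.resize(s[170:260,190:390],(540,243)),0,0,0,160,0)])
cv2.imwrite('pics/c5.png',im[:,:,::-1])
```

```text
(-85, 11) F [-0.7  3.3 -2.9] M [0.41 0.06 0.02] gap 0.066 t 21.6
(-56, 11) F [ 0.4  3.7 -3.9] M [0.4  0.11 0.05] gap 0.066 t 22.3
(-56, 9) F [ 0.7  0.3 -6.5] M [-0.14  0.01 -0.03] gap 0.063 t 22.5
(-56, 7.6) F [-0.7 -0.4 -4.4] M [-0.19 -0.09  0.04] gap 0.068 t 22.8
open F [-0.7 -0.3 -0.3] M [-0.16  0.03 -0.01] gap 0.999 t 23.5
case_tail [334. 230.] 0.89 [482. -66.   0.] dock [-176.    1.]
case_bumper [332. 239.] 0.57 [482. -70.  27.] dock [-179.   -0.]
 F [0.1 0.3 0. ] M [ 0.04 -0.02  0.04] gap 1.001 t 25.4
```

View pics/c5.png

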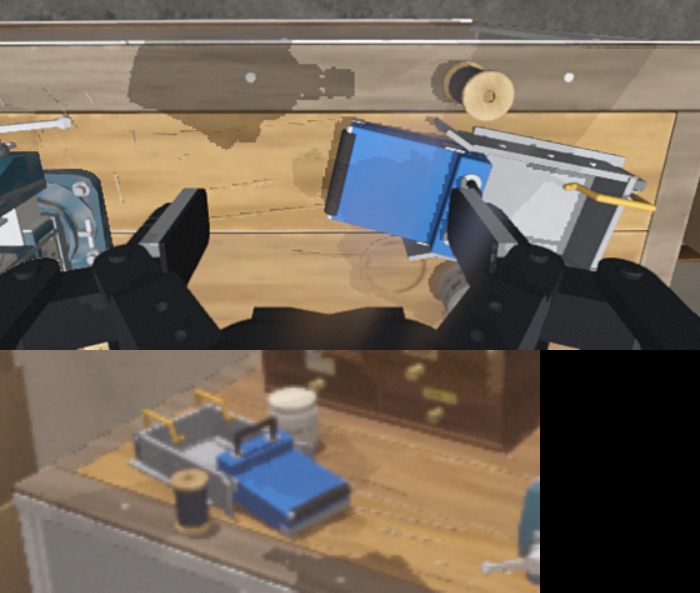

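The leading edge rests on the sill at about dock x = -57 mm, with lateral offset near 0 and the rear on the counter. The case is released. Next I'll push it with closed fingers, side by side.

Run:
```python
from case import *
u=np.array([np.cos(DY),np.sin(DY),0])
R=down(DY-np.pi/2); Q=robot.solve_ik(dock(-230,0,120),R)
if Q is None or abs(Q[5])>2.9: R=down(DY+np.pi/2)
robot.goto(dock(-235,0,120),R); robot.grasp(); robot.move_linear(dock(-235,0,21),v=150); st('down')
x=-205
robot.move_linear(dock(x,0,21),v=100)
while x<-100:
    x+=7; robot.move_linear(dock(x,0,21),v=60); f=robot.get_wrist_force()
    print(x,'along',round(float(-f@u),1),'F',np.round(f,1))
    if np.linalg.norm(f)>30: break
st('end')
s=snap('scene','s3')
cv2.imwrite('pics/s3c.png',cv2.resize(s[150:260,190:390],(700,385))[:,:,::-1])
```

```text
down F [0.5 0.8 0.3] M [-0.04 -0.01 -0.04] gap 0.002 t 28.6
-198 along -0.7 F [ 0.2  0.7 -0.7]
-191 along 0.3 F [-0.3 -0.2 -0.2]
-184 along -0.1 F [0.  0.1 0.2]
-177 along 0.1 F [ 0.3 -0.2  0.7]
-170 along -0.2 F [ 1.2 -0.1  0.1]
-163 along 0.8 F [-0.  -0.8 -1.4]
-156 along 0.4 F [-0.6 -0.3 -0.5]
-149 along 0.8 F [-0.1 -0.8  0.1]
-142 along -0.1 F [ 0.5 -0.   0.6]
-135 along -0.2 F [-0.7  0.4  0.3]
-128 along 0.3 F [-0.3 -0.2  0.8]
-121 along 3.2 F [ 0.2 -3.3  0.1]
-114 along 2.2 F [ 0.6 -2.3  0.6]
-107 along 3.0 F [ 0.6 -3.2  0.3]
-100 along 2.1 F [ 0.9 -2.3  0.5]
end F [ 0.9 -2.3  0.5] M [-0.3  -0.09  0.03] gap 0.001 t 33.0
```

View pics/s3c.png

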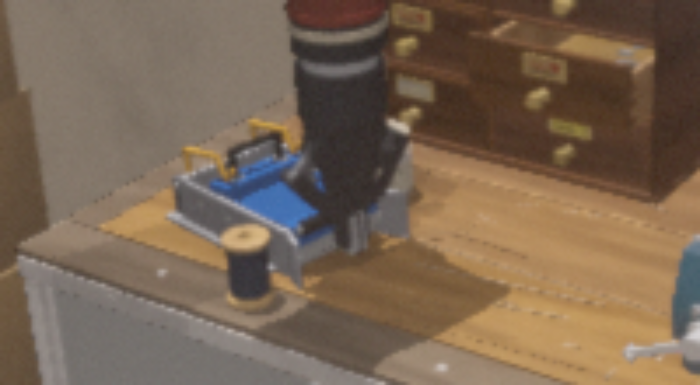

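The case has tipped over the sill and is under the clips, which have risen. I'll finish the push in small steps.

Run:
```python
from case import *
u=np.array([np.cos(DY),np.sin(DY),0]); x=-100
while x<-62:
    x+=3; robot.move_linear(dock(x,0,21),v=40); f=robot.get_wrist_force()
    print(x,'along',round(float(-f@u),1),'z',round(f[2],1))
    if -f@u>22: break
robot.hold(.3); st('end')
robot.move_linear(dock(x-40,0,21),v=100); robot.move_linear(dock(x-40,0,150),v=200)
robot.goto(dock(-60,0,230)-[90,0,0],down(np.pi/2)); a=snap('wrist','w6')
for n,z in(('case_tail',5),('case_bumper',32),('case_handle',73)):
    r=robot.landmark_of('wrist',n)
    for k in r[:1]:
        d=onz('wrist',k['uv'],z)-D; print(n,np.round(k['uv']),round(k['score'],2),'dock',np.round([d[0]*u[0]+d[1]*u[1],-d[0]*u[1]+d[1]*u[0]]))
s=snap('scene','s4'); st('')
cv2.imwrite('pics/c6.png',np.vstack([cv2.resize(a[150:350,280:520],(600,500))[:330],cv2.resize(s[180:250,200:355],(600,271))])[:,:,::-1])
```

```text
-97 along 4.4 z 0.0
-94 along 4.7 z -0.2
-91 along 4.4 z -0.1
-88 along 4.1 z -0.1
-85 along 1.6 z 0.1
-82 along 0.5 z 0.6
-79 along 2.6 z 2.9
-76 along 5.0 z 9.1
-73 along 4.0 z 10.0
-70 along 15.6 z 9.9
-67 along 30.7 z 13.3
end F [-12.9 -28.3  12.2] M [-5.73  2.52  0.02] gap 0.006 t 36.1
case_bumper [327. 259.] 0.81 dock [-54.  -5.]
case_handle [430. 292.] 0.93 dock [51.  1.]
 F [-1.2  0.1  0.2] M [ 0.    0.02 -0.04] gap -0.002 t 39.2
```

View pics/c6.png

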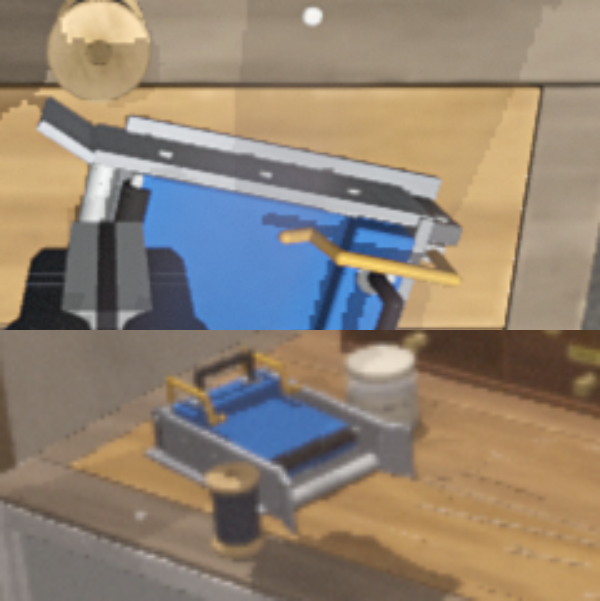

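The case looks level behind the sill. I'll compare the clips and case against model projections for clips down and clips raised.

Run:
```python
from case import *
def proj(P,X):
    T=np.linalg.inv(np.array(P['extrinsics'])); K=np.array([[P['fx'],0,P['cx']],[0,P['fy'],P['cy']],[0,0,1]])
    return cv2.projectPoints(np.array(X,float),cv2.Rodrigues(T[:3,:3])[0],T[:3,3],K,np.array(P['distortion'],float))[0][:,0]
def clip(y,a):
    out=[]
    for x,z in((6,56),(22,44),(34,67),(80,67),(80,34)):
        dx,dz=x-80,z-34; out.append(dock(80+dx*np.cos(a)+dz*np.sin(a),y,34-dx*np.sin(a)+dz*np.cos(a)))
    return out
def case(m):
    c=[(m+33,46,49),(m+33,-46,49),(m+33,-46,35),(m-60,-46,35),(m-60,46,35),(m+33,46,35),(m+33,46,49)]
    return [dock(*p) for p in c]
S=4; outs=[]
for cam,f,(x0,y0,w,h) in(('wrist','w6',(350,200,150,95)),('scene','s4',(215,185,110,55))):
    P=robot.camera_params(cam); im=cv2.imread('pics/%s.png'%f)[y0:y0+h,x0:x0+w]; k=600/w
    raw=cv2.resize(im,(600,int(h*k)),interpolation=cv2.INTER_CUBIC)
    def dr(pts,col):
        p=((proj(P,pts)-[x0,y0])*k).astype(int); cv2.polylines(raw,[p.reshape(-1,1,2)],False,col,1)
    for y in(38,-38):
        dr(clip(y,0),(0,255,0)); dr(clip(y,.15),(0,0,255))
    dr(case(4),(255,255,255)); outs.append(raw)
cv2.imwrite('pics/ov.png',cv2.resize(np.vstack(outs),None,fx=.88,fy=.88)); print(outs[0].shape,outs[1].shape)
```

```text
(380, 600, 3) (300, 600, 3)
```

View pics/ov.png

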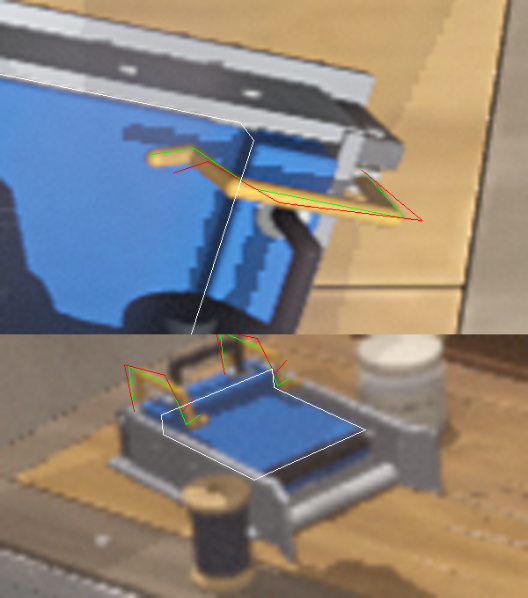

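Both clips match the "down" model (green), and the case matches its home pose behind the step. One last check of the red spool and the bystanders, then I'll hand in.

Run:
```python
from h import *
snap('scene','s5');snap('top','t5')
for n,z in(('spool_red_mid',33),('mat_top',3),('spool_black',0),('jar_nails',0),('wax_tin',0)):
  for c in('scene','top'):
    r=robot.landmark_of(c,n)
    if r: print(n,c,np.round(r[0]['uv']),round(r[0]['score'],2),np.round(onz(c,r[0]['uv'],z)))
robot.hold(.5); robot.sign_off(); print(robot.get_time_s())
```

```text
spool_red_mid scene [399. 219.] 0.41 [ 640. -284.   33.]
spool_red_mid top [380. 156.] 0.69 [ 653. -285.   33.]
mat_top scene [279. 220.] 0.44 [499.  49.   3.]
mat_top top [380. 163.] 0.77 [ 640. -290.    3.]
spool_black scene [261. 236.] 0.54 [404.  41.   0.]
spool_black top [257. 255.] 0.63 [397.  44.   0.]
jar_nails scene [302. 204.] 0.73 [630.  58.   0.]
jar_nails top [246. 175.] 0.85 [613.  71.   0.]
wax_tin scene [302. 205.] 0.61 [624.  55.   0.]
the job is handed in; nothing more can be done
the job is handed in; nothing more can be done
```

The job is done and handed in at about 40 s of the 70 s allowed. The red spool stands upright on the cork mat. The blue case is level behind the sill against the back stop, with both clips down behind its step.

- **Order:** I moved the spool first. Then I raised the case by its handle with the rear edge kept on the counter, set the leading edge on the sill and let go, and pushed it home from behind with closed fingers.
- **Case home:** in the last wrist and scene pictures, the model drawn with the case's middle at x = +4 mm and both clips at 0 rad matches what shows. The push force rose to about 31 N at the end, as expected at the back stop.
- **Bystanders:** the black spool and jar were measured where they stood before, within measurement scatter of about 10 mm.

**Checks that failed or disagreed:**
- **Wax tin:** the networks did not find it at the end. The scene camera reported the jar in its place, and the top camera gave nothing. I did not work near it after placing the spool.
- **Mat:** the scene camera gave a false position for it. The top camera put it in the right place.
- **Bumper:** the last wrist reading of it was about 5 mm off sideways, but it was partly hidden by the gripper.
- **Sill:** the wrist showed about 10–13 N upward in the last few millimetres of the push. I think the fingertips were riding on the sill roller.

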